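# Gauge a blind bore with a depth rod and set the height gauge to it

## Robot

A 6-joint arm with a two-finger parallel gripper is mounted at the origin on the work surface. World frame = base frame: x ahead of the robot, y to its left, z up, the work surface at z = 0. Lengths are in mm, angles in degrees, forces in N, time in s.
With the tool pointing down it reaches from about 300 to 850 mm from the base axis. Payload 4.2 kg.
Tool frame: the origin (TCP) lies at the very end of the fingers, on their centre line; the grasp point (between the pads) lies 19 mm behind it; z points along the fingers, y is the line along which they close (so a half turn about z gives the same grasp; the last joint's range is limited). The gripper opens to 91 mm and grips with 3 to 60 N. Pads are 32 mm wide; open, the fingers measure 118 mm over their backs; the gripper's body (76 mm by 178 mm) begins 60 mm behind the grasp point.
Start: joints at [66.062, 18.312, 89.639, -0, 72.044, -1.146], TCP at [222.754, 530.117, 213.976] pointing down, gripper open.
Joint ranges: [-177.97, 177.97], [-48.28, 115.42], [12.27, 149.76], [-77.06, 257.06], [2.81, 150.46], [-146.56, 146.56]. Speed limits (degrees/s): [147.25, 147.25, 180, 180, 180, 180].

## Interface

Orientations are given as [roll, pitch, yaw] about the fixed x, y, z axes, in that order (R = Rz(yaw) Ry(pitch) Rx(roll)).
In Python, from workcell import env, eyes gives the robot as it stands.
- The arm moves only by the tool send_rows, never from a script. Its argument "targets" is text: rows parted by semicolons, each of 7 numbers parted by spaces: the shift along the tool's x, y, z in m, then the turn, a rotation vector about the tool's x, y, z in degrees, then the opening in per cent of the stroke, from 0 (shut) to 100 (fully open). A call has 1 to 12 rows; each row is the pose to reach, as a shift and turn from the pose commanded when the call began, along the tool's axes at that moment; what a row does not reach only later rows make up. A row lasts 1/12 s, in which the tool goes at most 41.7 mm and 7.16 degrees, less where a joint would pass 70% of its speed; a pose out of reach is approached as far as the arm can. A call with a gripper value outside its range is refused whole. The fingers move at their own pace and stop on an object; "grip_force" is the grip in N (left out, the last holds). Time passes only in rows, so rows that repeat a pose let the fingers close. It gives the time, the measured TCP pose, the force, the opening and the grip force at its end, in the units of the state.
- env.state(): the state, without advancing time (a new reading comes with each control period).
- eyes.grab_frame(name): name is "scene" or "top" or "wrist"; returns a dict with "image" (420x560x3 uint8, blue, green, red), "fovy" (degrees; the focal length in pixels is half the picture's height over the tangent of half this angle, whatever the lens; pixels are square), "cx", "cy" (the principal point, pixels), "D" ([k1, k2, p1, p2, k3] as OpenCV has them; the pictures are not rectified), "eye" and "attitude" of the camera in the world. Camera axes: x right, y up, looking along -z (the intrinsics and any distortion apply to the point x, -y, -z); pixel columns grow to the right and rows downward; lengths in mm; the calibration is good to about 2 mm. A picture is of the moment at which its call begins. There is no depth.
- env.job_done(): hands the job in; it is judged then, once.
The state is a dict: "time_s": time; "qpos": joint angles; "qvel": joint speeds; "effort": joint torques, N m; "ee_pos": TCP position; "ee_rot": TCP orientation; "force": force on the tool from outside, world axes, zero at the start; "torque": the same for the moment, N m; "gripper_width": finger opening in mm; "gripper_force": force on a finger pad.
Only numpy, scipy, OpenCV 4.12 (cv2) and the standard library are available. Lean on these libraries where they do the work, as an engineer would, in place of code of your own. Each camera call takes 0.05 s, during which the arm holds its last target. There are 200 camera calls.

## Task

Find out how deep the bore in the steel block is: take the longer of the two rods from the rack and gently slide it into the bore until it is right down on the bottom, pushing through the drag but not ramming it. Leave it standing there, then slide the arm of the height gauge up until its top face is level with the top of the rod and let go. Leave the short rod and everything else where they are.

Things in the scene. Friction and masses are not known exactly. Their poses are not given: they have to be found in the camera images.
- rod: The depth rod: plain straight steel rod, 12 mm across and 130 mm long with a darker knurled band near its top, a flat top and a foot that tapers to 7 mm over its last 8 mm; the longer of the two rods in the rack. Mass 0.10 to 0.145 kg. Origin: centre of its foot; z runs up along it. It starts upright, 30 mm deep in a loose rack hole.
- rod_top (a point): Centre of the depth rod's flat top face.
- stub: The short rod, 12 mm across and 75 mm long, standing in the other rack hole; not wanted, it stays in its hole. Origin: centre of its foot, z up.
- rack: Fixed grey plastic rod rack, 60 x 130 x 40 mm, two blind holes 30 mm deep, 70 mm apart along its y axis. Origin: centre of its underside. The two rods may stand either way round.
- block: Fixed steel tool block, 80 x 80 x 80 mm, with one upright blind bore in the middle of its top. Origin: centre of its underside, z up. Two sprung wipers 14 mm down the bore grip the rod: it does not fall in by itself but needs a push, up to some 14 N as the foot spreads them, then 2 to 8 N to slide on. A force above 35 N between rod and block does damage.
- bore (a point): Centre of the bore's mouth, in the block's top face (80 mm above the table). The bore is 13.6 mm wide with a 2 mm chamfer. Its bottom is 36 to 70 mm below the mouth (unknown, different each time), so that 60 to 94 mm of the rod stay exposed when it has bottomed; there the push needed rises sharply.
- seat (a joint): Sprung seat disc at the bore's bottom: m of downward travel, 0 = free, 0.004 = pressed right down (rod bottomed; above 0.0025 counts). It takes under 1 N, and the rod's own weight and the wipers keep it down afterwards.
- gauge: Fixed height gauge: dark base 160 x 70 x 22 mm, upright steel mast (14 x 20 mm, 247 mm high over all) 60 mm towards +x of its origin; on the mast slides a carriage with a level arm that points to the gauge's -x. Origin: centre of the base's underside.
- jaw (a joint): Height of the gauge's sliding arm, m: the arm's top face is at 0.100 + this value above the table; 0 is the lowest and 0.115 the highest. It slides straight up and down with about 5 N of friction (weight 1.5 N) and stays where it is left.
- bar_top (a point): Point on the arm's flat top face, on its centre line, 95 mm from the mast's axis and 17 mm from the arm's free end. The arm is an aluminium bar 12 mm wide (gauge's y), 14 mm high, 105 mm long, and can be pinched across its width from above here. Its z axis is up, x and y as the gauge's.
- packs0: Bystander to leave alone: stack of blister packs, about 58 x 98 x 30 mm. Origin: centre of its underside.
- packs1: Bystander to leave alone: stack of blister packs, about 58 x 98 x 20 mm. Origin: centre of its underside.
- packs2: Bystander to leave alone: stack of blister packs, about 58 x 98 x 35 mm. Origin: centre of its underside.
- jar0: Bystander to leave alone: closed white jar, 44 mm across, 55 mm high. Origin: centre of its underside.
- jar1: Bystander to leave alone: closed white jar, 44 mm across, 55 mm high. Origin: centre of its underside.
- driver: Bystander to leave alone: screwdriver lying down, 180 mm long. Origin: on its axis line.
- tape: Bystander to leave alone: cardboard ring lying flat, 76 mm across, 20 mm high. Origin: centre of its underside.
Things that resemble listed ones, but are neither listed nor needed, are in the scene too. There is more than one size of the block; the job needs the largest.

How it is judged (in metres and radians):
On the way, in this order (a step that is already met when the one before it is completed fails the run):
1. the long rod is right down on the bottom of the bore, upright (value of joint seat above 0.0025 m and horizontal distance between rod_top and bore below 0.006 m and angle between rod's own z axis and vertical below 0.08 rad and z of rod_top in the frame of bore below 0.105 m), for 0.2 s.
2. the top of the gauge's arm is level with the rod's top (all of step 1 and z of rod_top in the frame of bar_top between -0.004 and 0.004 m), for 0.2 s.
At the end, for the whole second after the job is handed in: The long rod stands upright (within 0.08 rad) in the bore with the seat disc pressed down more than 2.5 mm, and the top face of the height gauge's arm is within 4 mm of the height of the rod's top; both are let go and at rest, and the short rod is still in its hole (within 20 mm of its start) (all of step 2 and linear speed of rod below 0.02 m/s and velocity of joint jaw between -0.01 and 0.01 m/s and contact force between the fingers and rod below 0.1 N and contact force between the fingers and gauge below 0.1 N and distance of stub from where it was at the start of the episode below 0.02 m); the robot touches nothing.
It fails at once if the rod is rammed: more than 35 N between rod and block (contact force between rod and block above 35 N).
It fails at once if a bystander is shifted more than 30 mm, or the short rod is taken from its hole (moved more than 20 mm) (distance of any of packs0, packs1, packs2, jar0, jar1, driver, tape from where it was at the start of the episode above 0.03 m or distance of stub from where it was at the start of the episode above 0.02 m).
It also fails if it takes over 72 s, if anything falls off the work surface, if the arm or the gripper's body presses on something with over 40 N, if the wrist force passes 120 N, or if a joint passes its speed limit or range.

## Working session

There is one attempt and no reset: what is moved stays moved. The work goes in short steps, Python scripts to look and compute and a tool call to move; the robot and the scene stay as the last step left them, time stands still between calls to the robot, and variables do not carry over. Pictures are saved under pics/ and viewed, at most 11 in all, crops included, and the job is handed in when it is done.

Besides the shell and the picture viewer there is one more tool, called by a JSON object that holds its "name" and its "arguments". send_rows: Moves the arm, as the interface text tells. Its arguments: {"type":"object","properties":{"targets":{"type":"string"},"grip_force":{"type":"number"}},"required":["targets"]}

```bash
mkdir -p pics; cat > h.py <<'E'
import numpy as np, cv2, json, pickle
from scipy.spatial.transform import Rotation as R
def cam(f):
    h=f["image"].shape[0]; F=h/2/np.tan(np.radians(f["fovy"])/2)
    K=np.array([[F,0,f["cx"]],[0,F,f["cy"]],[0,0,1.]])
    A=np.array(f["attitude"],float)
    M=A if A.shape==(3,3) else R.from_euler('xyz',A,degrees=True).as_matrix()
    return K,np.array(f["D"],float),np.array(f["eye"],float),M
def ray(f,px):
    K,D,e,M=cam(f); u=cv2.undistortPoints(np.array(px,float).reshape(-1,1,2),K,D).reshape(-1,2)
    return e,np.c_[u[:,0],-u[:,1],-np.ones(len(u))]@M.T
def plane(f,px,z):
    e,d=ray(f,px); return e+d*((z-e[2])/d[:,2])[:,None]
def proj(f,P):
    K,D,e,M=cam(f); c=(np.array(P,float).reshape(-1,3)-e)@M; c=c*[1,-1,-1]
    return cv2.projectPoints(c,np.zeros(3),np.zeros(3),K,D)[0].reshape(-1,2)
E
python3 - <<'E'
from workcell import env,eyes
import cv2,pickle
for n in("scene","top","wrist"):
    f=eyes.grab_frame(n); pickle.dump(f,open(n+"0.pkl","wb")); cv2.imwrite(f"pics/{n}0.png",f["image"])
    print(n,{k:v for k,v in f.items() if k!="image"})
print(env.state())
E
```

```text
scene {'fovy': 48.96567405677163, 'cx': 272.7059438368657, 'cy': 211.12975970951365, 'D': array([0.0383515, 0.       , 0.       , 0.       , 0.       ]), 'eye': array([1165.02988929, -242.04018939,  695.93356166]), 'attitude': array([46.88180204, -0.69296141, 68.29893569])}
top {'fovy': 44.99137996395886, 'cx': 275.9352136608596, 'cy': 213.7611894605771, 'D': array([-0.18663375,  0.        ,  0.        ,  0.        ,  0.        ]), 'eye': array([ 397.51271381,   10.11907567, 1178.59704068]), 'attitude': array([  9.08490306,  -1.0449127 , -89.0755036 ])}
wrist {'fovy': 70.18995809921215, 'cx': 280.96814370429047, 'cy': 204.3559855104057, 'D': array([-0.03415816,  0.        ,  0.        ,  0.        ,  0.        ]), 'eye': array([153.36657723, 557.94123308, 383.36070449]), 'attitude': array([-15.57682504,   0.08935338,  67.12197633])}
{'time_s': 0.15, 'qpos': array([ 6.60616320e+01,  1.83436450e+01,  8.96889061e+01, -4.90383359e-04,
        7.20445246e+01, -1.14537601e+00]), 'qvel': array([ 0.12378415, -0.15651935, -0.27666248,  0.01099622,  0.02559606,
        0.03021556]), 'effort': array([ 1.10127137e-04, -4.12771511e+01, -2.32155454e+01,  7.28653441e-02,
        4.33279714e-02, -1.00929362e-04]), 'ee_pos': array([222.60273091, 529.76040224, 213.3190153 ]), 'ee_rot': array([-1.79922930e+02, -1.07448136e-03,  1.57207159e+02]), 'force': array([0.1072519 , 0.69110369, 0.46097212]), 'torque': array([ 0.00977513, -0.01640931,  0.00692534]), 'gripper_force': 0.0, 'gripper_width': 90.94440555753974}
```

View pics/scene0.png

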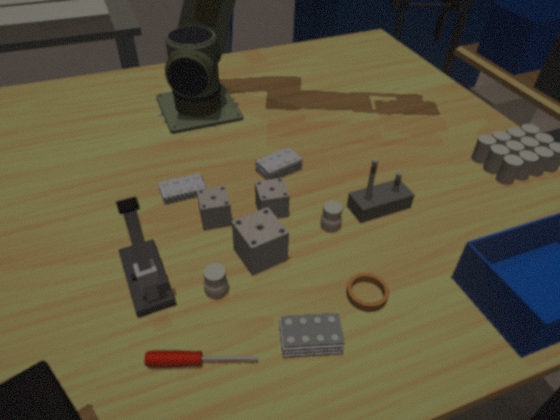

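View pics/top0.png

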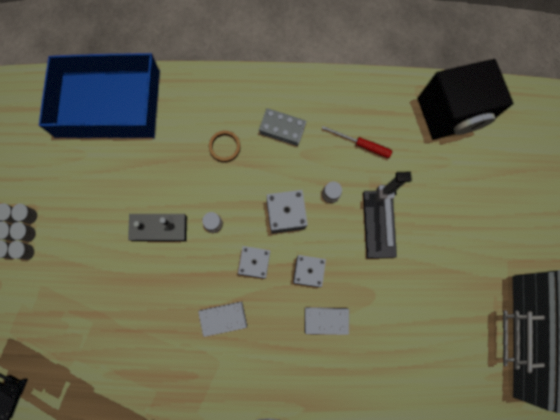

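The scene view shows the long rod at about (372,165) in the rack, the large block's bore at about (260,227), and the gauge at about (145,265). In the top view the rack is at (157,227), the bore at (287,210) and the gauge at (380,225). I'll enlarge the gauge and rack regions.

```bash
python3 - <<'E'
import pickle,cv2,numpy as np
from h import *
s=pickle.load(open("scene0.pkl","rb"));t=pickle.load(open("top0.pkl","rb"))
a=lambda f,x,y,w,h,k:cv2.resize(np.clip(f["image"][y:y+h,x:x+w].astype(float)*1.6,0,255).astype(np.uint8),None,fx=k,fy=k,interpolation=cv2.INTER_CUBIC)
c=np.vstack([np.hstack([a(t,350,160,80,60+50,5)[:290*2-30],a(s,105,190,80,110,5)])])
cv2.imwrite("pics/c1.png",c)
c=np.vstack([np.hstack([a(t,120,190,80,58,5),a(s,340,155,80,58,5)]),np.hstack([a(t,250,180,80,58,5),a(s,222,200,80,58,5)])])
cv2.imwrite("pics/c2.png",c)
print("rack-z40",plane(t,[(157,227)],40),plane(s,[(380,195)],40))
print("bore",plane(t,[(287,210)],80),plane(s,[(260,227)],80))
print("gauge base",plane(t,[(366,257),(396,257),(365,192)],22),plane(s,[(120,247),(173,295),(150,243)],22))
E
```

```text
rack-z40 [[544.20434729 262.85704057  40.        ]] [[552.72718953 260.36057442  40.        ]]
bore [[582.34687472 -31.26667743  80.        ]] [[588.65484536 -30.40654572  80.        ]]
gauge base [[ 485.91325463 -217.05890428   22.        ]
 [ 486.66893546 -287.78917187   22.        ]
 [ 638.53669277 -216.31498916   22.        ]] [[ 487.7899569  -285.19437942   22.        ]
 [ 638.73582214 -214.8691372    22.        ]
 [ 498.13526974 -229.01077995   22.        ]]
```

View pics/c1.png

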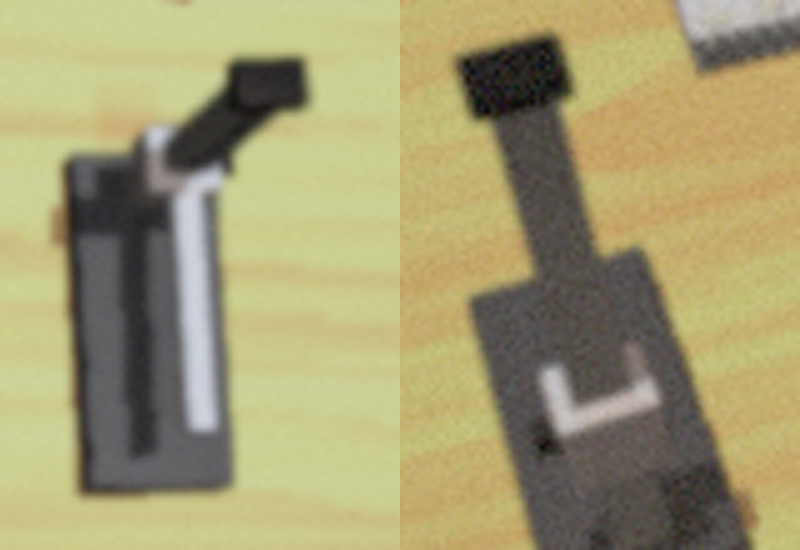

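View pics/c2.png

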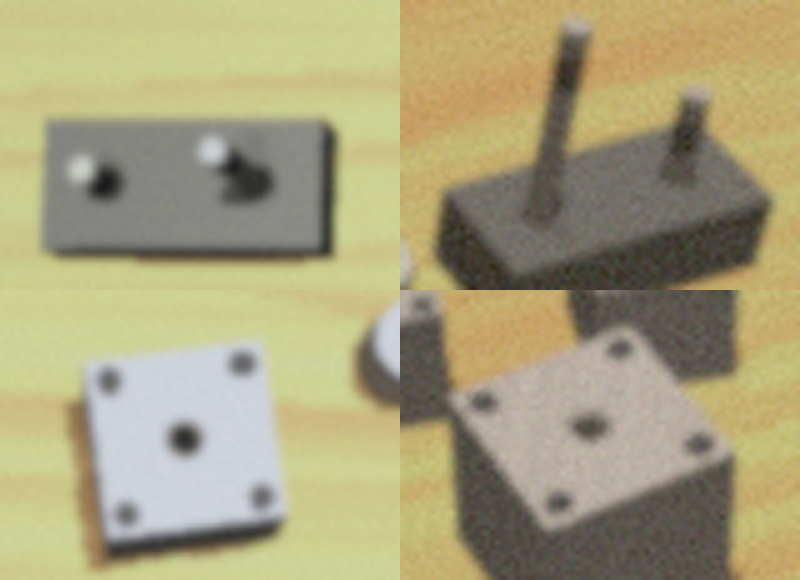

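The crops show the rod top at about (162.4,220) in the top view and (375.2,160.4) in the scene view. The bore is at (286.8,209.6) top and (259.8,227.4) scene. The gauge's arm end is at about (390.4,245.6) in the top view. Next I triangulate.

```bash
cat >> h.py <<'E'
def tri(fs,ps):
    A=np.zeros((3,3));b=np.zeros(3);L=[]
    for f,p in zip(fs,ps):
        e,d=ray(f,[p]);d=d[0]/np.linalg.norm(d[0]);P=np.eye(3)-np.outer(d,d);A+=P;b+=P@e;L.append((e,P))
    X=np.linalg.solve(A,b);return X,[round(float(np.linalg.norm(P@(X-e))),1) for e,P in L]
E
python3 - <<'E'
import pickle
from h import *
s=pickle.load(open("scene0.pkl","rb"));t=pickle.load(open("top0.pkl","rb"))
print("rodtop",tri([t,s],[(162.4,220),(375.2,160.4)]),plane(t,[(162.4,220)],140),plane(s,[(375.2,160.4)],140))
print("stub",tri([t,s],[(136.2,224),(399,174)]),plane(t,[(136.2,224)],85))
print("bore",tri([t,s],[(286.8,209.6),(259.8,227.4)]))
g=t["image"]
# rack top corners, block top corners (from crop)
c=lambda x,y,ox,oy,v=0:(ox+x/5,oy+(y-v)/5)
print("rackTop",plane(t,[c(47,120,120,190),c(322,120,120,190),c(325,248,120,190),c(45,248,120,190)],40))
print("blockTop",plane(t,[c(85,362,250,180,290),c(263,343,250,180,290),c(283,520,250,180,290),c(107,543,250,180,290)],80))
print("base",plane(t,[c(68,158,350,160),c(82,490,350,160),c(232,485,350,160)],22))
for z in(100,110,120,130,150):print(z,plane(t,[c(187,430,350,160),c(215,428,350,160),c(178,200,350,160),c(207,200,350,160)],z)[:,:2].round(1).tolist())
E
```

```text
rodtop (array([547.31992158, 231.84311576, 136.67796838]), [1.3, 1.3]) [[546.24599738 229.99148156 140.        ]] [[551.20115388 230.36547867 140.        ]]
stub (array([545.31995185, 302.20717472,  80.2784821 ]), [1.2, 1.2]) [[544.0668692  299.81127837  85.        ]]
bore (array([584.39474281, -30.18404527,  74.80732047]), [0.9, 0.9])
rackTop [[572.9461426  329.13688571  40.        ]
 [575.39152179 201.02866938  40.        ]
 [516.78590306 197.13811896  40.        ]
 [513.8386901  326.56812717  40.        ]]
blockTop [[616.42013619  13.34480122  80.        ]
 [626.57700684 -65.29625312  80.        ]
 [547.65087973 -74.67650098  80.        ]
 [536.10437014   2.21815082  80.        ]]
base [[ 639.41971822 -212.99188867   22.        ]
 [ 483.61650023 -217.97987717   22.        ]
 [ 486.67811608 -288.74064031   22.        ]]
100 [[504.3, -249.0], [505.3, -261.4], [605.4, -246.7], [605.7, -259.7]]
110 [[503.3, -246.6], [504.3, -258.9], [603.5, -244.3], [603.8, -257.2]]
120 [[502.3, -244.2], [503.3, -256.4], [601.6, -241.9], [601.9, -254.7]]
130 [[501.3, -241.8], [502.3, -253.8], [599.7, -239.6], [599.9, -252.2]]
150 [[499.3, -237.0], [500.3, -248.8], [595.8, -234.8], [596.1, -247.2]]
```

```bash
cat >> h.py <<'E'
def go(env,pos,yaw):
    s=env.state(); M=R.from_euler('xyz',s["ee_rot"],degrees=True)
    T=R.from_euler('xyz',[180,0,yaw],degrees=True)
    print("shift m",(M.inv().apply(np.array(pos)-s["ee_pos"])/1000).round(4),"turn",(M.inv()*T).as_rotvec(degrees=True).round(2))
E
python3 -c "
from workcell import env
from h import *
go(env,[547,230,235],90)"
```

```text
shift m [-0.4152 -0.1507 -0.0215] turn [-7.000e-02  4.000e-02  6.721e+01]
```

{"name": "send_rows", "arguments": {"targets": "-0.4152 -0.1507 -0.0215 0 0 67.2 100;-0.4152 -0.1507 -0.0215 0 0 67.2 100;-0.4152 -0.1507 -0.0215 0 0 67.2 100;-0.4152 -0.1507 -0.0215 0 0 67.2 100;-0.4152 -0.1507 -0.0215 0 0 67.2 100;-0.4152 -0.1507 -0.0215 0 0 67.2 100;-0.4152 -0.1507 -0.0215 0 0 67.2 100;-0.4152 -0.1507 -0.0215 0 0 67.2 100;-0.4152 -0.1507 -0.0215 0 0 67.2 100;-0.4152 -0.1507 -0.0215 0 0 67.2 100;-0.4152 -0.1507 -0.0215 0 0 67.2 100;-0.4152 -0.1507 -0.0215 0 0 67.2 100"}}

```text
time_s: 1.15
ee_pos: [550.7, 226.5, 235.0]
ee_rot: [179.9, 0.1, 89.7]
force: [0.0, -0.1, -0.7]
gripper_width: 91.2
gripper_force: 0.0
```

```bash
python3 - <<'E'
from workcell import env,eyes
from h import *
f=eyes.grab_frame("wrist");pickle.dump(f,open("w1.pkl","wb"));cv2.imwrite("pics/w1.png",np.clip(f["image"]*1.5,0,255).astype(np.uint8))
s=env.state();print(s["time_s"],s["ee_pos"],s["ee_rot"],f["eye"],f["attitude"])
print(proj(f,[[547,230,140],[545,300,85],[547,230,40]]))
E
```

```text
1.2 [548.59950241 228.41552534 234.8187832 ] [-1.79965611e+02  1.53556435e-02  8.97808134e+01] [551.36569674 301.24049379 404.98267653] [-15.66589473  -0.10852003  -0.37881816]
[[276.17948938 201.16454914]
 [274.23860383 122.05046788]
 [277.27150509 180.22740537]]
```

View pics/w1.png

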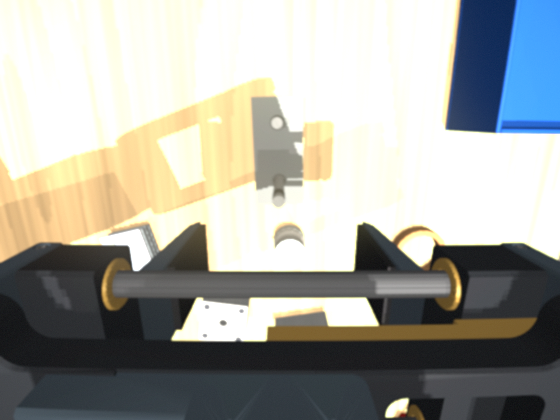

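The wrist view shows the rod top at about (279,200) and the stub top at about (277,123), each within 3 px of the prediction. I'll refine both centroids.

```bash
python3 - <<'E'
from h import *
f=pickle.load(open("w1.pkl","rb"));g=cv2.cvtColor(f["image"],cv2.COLOR_BGR2GRAY)
print(g[190:212,266:292])
for n,(x0,y0,x1,y1),z in(("rod",(268,190,292,208),140),("stub",(268,113,287,132),85)):
    r=g[y0:y1,x0:x1];m=(r>(90)).astype(np.uint8);k,l,st,c=cv2.connectedComponentsWithStats(m)
    for i in range(1,k):
        if 20<st[i,4]<250:
            p=c[i]+[x0,y0];print(n,p,st[i],plane(f,[p],z))
E
```

```text
[[168 167 168 167 168 166 153 126  95  74  68  66  66  67  67  69  78 104
  137 161 169 170 169 169 169 169]
 [167 168 167 167 168 164 150 121  88  71  67  68  69  69  68  67  73  97
  132 159 168 169 169 169 169 169]
 [167 168 167 167 167 163 145 115  83  72  73  76  78  77  75  72  72  89
  125 154 167 170 169 168 169 169]
 [168 168 167 168 167 160 141 109  84  78  81  86  87  88  85  80  76  87
  118 150 167 169 169 169 169 169]
 [168 168 168 168 166 158 136 107  87  86  92  95  97  97  94  90  84  88
  116 148 166 170 169 169 169 169]
 [167 167 168 168 167 156 134 107  93  97 104 108 110 110 107 101  93  94
  116 146 165 169 170 169 169 169]
 [168 168 167 168 165 156 133 112 106 113 120 126 127 126 123 117 107 102
  119 146 164 169 169 169 169 170]
 [167 168 167 167 165 155 135 120 121 129 135 136 137 137 135 131 124 114
  122 146 162 169 169 170 169 169]
 [167 167 167 168 164 155 139 130 134 139 141 141 140 140 139 138 133 127
  129 148 162 168 169 169 169 169]
 [167 168 167 168 166 158 144 137 138 142 142 142 141 141 140 139 137 135
  139 152 164 168 169 170 170 170]
 [167 167 
[... 598 characters left out ...]
50 164 187
  211 221 224 227 228 228 227 225]
 [226 228 227 226 226 226 222 213 191 168 155 148 147 150 158 170 188 209
  220 225 226 227 229 229 228 227]
 [228 228 227 227 226 226 225 222 214 200 184 175 172 176 185 199 214 221
  225 226 226 226 227 229 228 227]
 [227 228 227 227 226 226 226 225 223 220 215 209 207 209 214 218 223 227
  227 226 225 225 227 228 228 227]
 [227 228 228 227 226 226 226 225 225 224 224 222 221 222 224 225 227 228
  227 226 225 225 227 228 228 227]
 [227 228 227 227 226 226 226 225 225 225 225 225 225 225 227 227 228 229
  228 226 225 225 226 227 228 227]
 [227 228 227 227 226 226 226 226 225 225 225 225 224 225 227 227 228 228
  227 227 225 224 224 226 227 227]]
```

```bash
python3 - <<'E'
from workcell import env
from h import *
f=pickle.load(open("w1.pkl","rb"))
p=plane(f,[(278.5,201.4),(277.3,122.5)],140);print(p,plane(f,[(277.3,122.5)],85))
go(env,[p[0][0],p[0][1],101],90)
E
```

```text
[[549.12841454 229.76092803 140.        ]
 [548.71375449 299.8216421  140.        ]] [[548.1633154  299.52714419  85.        ]]
shift m [0.0014 0.0006 0.1338] turn [-0.03  0.02 -0.22]
```

{"name": "send_rows", "arguments": {"targets": "-0.0003 0.002 0.02 0 0 0 100;-0.0003 0.002 0.04 0 0 0 100;-0.0003 0.002 0.06 0 0 0 100;-0.0003 0.002 0.08 0 0 0 100;-0.0003 0.002 0.1 0 0 0 100;-0.0003 0.002 0.12 0 0 0 100;-0.0003 0.002 0.134 0 0 0 100;-0.0003 0.002 0.134 0 0 0 100;-0.0003 0.002 0.134 0 0 0 100"}}

```text
time_s: 1.95
ee_pos: [547.9, 230.8, 101.0]
ee_rot: [-179.9, 0.0, 90.1]
force: [-0.1, 0.6, 0.6]
gripper_width: 90.9
gripper_force: 0.0
```

{"name": "send_rows", "arguments": {"targets": "-0.001 0.001 0 0 0 0 100;-0.001 0.001 0 0 0 0 0;-0.001 0.001 0 0 0 0 0;-0.001 0.001 0 0 0 0 0;-0.001 0.001 0 0 0 0 0;-0.001 0.001 0 0 0 0 0;-0.001 0.001 0 0 0 0 0;-0.001 0.001 0 0 0 0 0;-0.001 0.001 0 0 0 0 0;-0.001 0.001 0 0 0 0 0;-0.001 0.001 0 0 0 0 0;-0.001 0.001 0 0 0 0 0", "grip_force": 40}}

```text
time_s: 2.95
ee_pos: [550.2, 229.0, 101.5]
ee_rot: [180.0, -0.0, 90.0]
force: [0.1, 0.1, -0.2]
gripper_width: 20.6
gripper_force: 0.0
```

{"name": "send_rows", "arguments": {"targets": "0 0 0 0 0 0 0;0 0 0 0 0 0 0;0 0 0 0 0 0 0;0 0 0 0 0 0 0"}}

```text
time_s: 3.28
ee_pos: [550.1, 229.0, 101.4]
ee_rot: [-180.0, -0.0, 90.0]
force: [-0.4, -0.6, -0.9]
gripper_width: 11.3
gripper_force: 40.0
```

{"name": "send_rows", "arguments": {"targets": "0 0 -0.01 0 0 0 0;0 0 -0.03 0 0 0 0;0 0 -0.05 0 0 0 0;0 0 -0.07 0 0 0 0;0 0 -0.09 0 0 0 0;0 0 -0.105 0 0 0 0;0 0 -0.105 0 0 0 0;0 0 -0.105 0 0 0 0"}}

```text
time_s: 3.95
ee_pos: [550.4, 229.1, 207.4]
ee_rot: [179.9, -0.0, 90.0]
force: [-0.0, -0.8, -2.0]
gripper_width: 11.4
gripper_force: 40.0
```

{"name": "send_rows", "arguments": {"targets": "-0.015 0.002 0 0 0 0 0;-0.045 0.005 0 0 0 0 0;-0.075 0.009 0 0 0 0 0;-0.105 0.012 0 0 0 0 0;-0.135 0.016 0 0 0 0 0;-0.165 0.02 0 0 0 0 0;-0.195 0.023 0 0 0 0 0;-0.225 0.026 0 0 0 0 0;-0.255 0.029 0 0 0 0 0;-0.28 0.032 0 0 0 0 0;-0.3 0.034 0 0 0 0 0;-0.304 0.034 0 0 0 0 0"}}

```text
time_s: 4.95
ee_pos: [583.3, -78.9, 204.7]
ee_rot: [-179.8, 0.1, 89.8]
force: [-0.5, -0.2, -1.3]
gripper_width: 11.1
gripper_force: 40.0
```

{"name": "send_rows", "arguments": {"targets": "0 0 0 0 0 0 0;0 0 0 0 0 0 0;0 0 0 0 0 0 0"}}

```text
time_s: 5.2
ee_pos: [583.7, -74.0, 205.9]
ee_rot: [-179.9, -0.0, 90.1]
force: [-0.1, 0.0, -1.0]
gripper_width: 10.6
gripper_force: 40.0
```

```bash
python3 - <<'E'
from workcell import env,eyes
from h import *
f=eyes.grab_frame("wrist");pickle.dump(f,open("w2.pkl","wb"));cv2.imwrite("pics/w2.png",np.clip(f["image"]*1.3,0,255).astype(np.uint8))
s=env.state();p=s["ee_pos"];print(s["time_s"],p,s["ee_rot"],s["gripper_width"],s["force"],f["eye"],f["attitude"])
print(proj(f,[[585,-30.5,80],p-[0,0,91]]))
E
```

```text
5.25 [583.8507689  -73.85307795 206.11424266] [-1.79953160e+02 -3.43047649e-02  9.00814362e+01] 10.97443011168102 [-0.01440871  0.59929534  0.0097007 ] [5.84384269e+02 2.61468151e-01 3.76099684e+02] [-15.52682394   0.06095567  -0.03181234]
[[281.93223025 153.88048908]
 [280.73164602 206.05995859]]
```

View pics/w2.png

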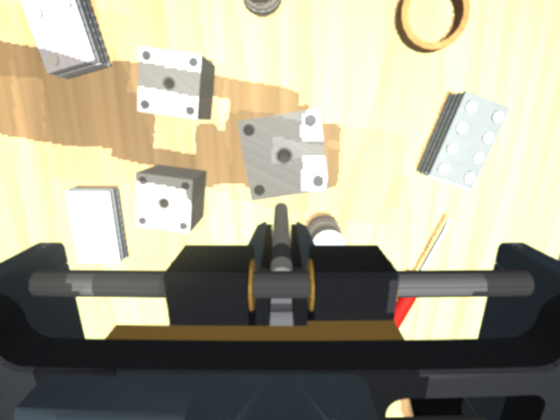

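The wrist view shows the bore at about (284,156) and the held rod's foot at about (281,207). I'll refine both.

```bash
python3 - <<'E'
from workcell import env
from h import *
f=pickle.load(open("w2.pkl","rb"));g=cv2.cvtColor(f["image"],cv2.COLOR_BGR2GRAY)
def blob(x0,y0,x1,y1,th):
    k,l,st,c=cv2.connectedComponentsWithStats((g[y0:y1,x0:x1]<th).astype(np.uint8))
    i=1+np.argmax(st[1:,4]); return c[i]+[x0,y0],st[i]
for th in(50,65,80):print("bore",blob(270,142,300,170,th))
for nm,(x,y) in dict(a=(249,130),b=(310,121),c=(259,190),d=(320,181)).items():
    p,_=blob(x-9,y-9,x+10,y+10,70);print(nm,p.round(1),plane(f,[p],80).round(1))
print(g[200:224:2,268:296])
print(g[146:166:2,272:298])
E
```

```text
Traceback (most recent call last):
ValueError: attempt to get argmax of an empty sequence
```

```bash
python3 - <<'E'
from workcell import env
from h import *
f=pickle.load(open("w2.pkl","rb"));g=cv2.cvtColor(f["image"],cv2.COLOR_BGR2GRAY)
def blob(x0,y0,x1,y1):
    r=g[y0:y1,x0:x1]; th=(int(r.min())+int(np.percentile(r,60)))//2
    k,l,st,c=cv2.connectedComponentsWithStats((r<th).astype(np.uint8))
    i=1+np.argmax(st[1:,4]); return c[i]+[x0,y0],st[i],th
P=[]
p,st,th=blob(272,144,296,168);print("bore",p,st,th,plane(f,[p],80))
for nm,(x,y) in dict(a=(249,130),b=(310,121),c=(259,190),d=(320,181)).items():
    p,st,th=blob(x-8,y-8,x+9,y+9);print(nm,p.round(1),st,plane(f,[p],80).round(1));P.append(plane(f,[p],80)[0])
print(np.mean(P,0))
print(g[200:224:2,268:296])
E
```

```text
bore [283.67785235 155.19463087] [  5   5  14  14 149] 112 [[586.71844021 -31.78530528  80.        ]]
a [248.4 129.7] [ 2  3 11 11 91] [[552.6  -7.3  80. ]]
b [309.8 120.1] [  3   2  11  12 100] [[611.6   1.6  80. ]]
c [258.7 189.6] [ 3  3 10 10 81] [[561.5 -66.5  80. ]]
d [317.7 180.7] [ 1  3 10 10 82] [[621.  -57.3  80. ]]
[586.69847355 -32.35711363  80.        ]
[[221 221 221 220 220 220 220 220 219 219 219 221 222 224 226 227 227 226
  224 223 221 221 220 220 219 218 218 217]
 [221 221 221 220 220 220 220 220 218 209 199 188 183 183 189 201 214 220
  223 223 221 221 220 220 220 218 218 216]
 [221 221 220 220 220 220 216 198 163 129 105  95  92  92  94 103 124 157
  193 215 221 220 220 220 220 218 217 216]
 [221 221 220 220 220 217 196 151 107  87  85  87  88  89  89  88  88  99
  136 183 211 220 220 220 220 218 217 216]
 [227 226 226 227 225 219 180 122  87  83  86  87  88  89  88  89  87  88
  109 156 200 218 221 221 220 218 218 216]
 [229 228 228 228 227 218 175 116  85  83  86  87  88  89  89  88  87  87
  103 148 199 221 226 226 226 223 220 219]
 [228 228 228 228 225 209 161 107  84  84  85  87  87  89  89  88  86  86
  101 145 198 223 228 228 227 225 224 223]
 [228 228 228 228 224 204 155 104  82  84  85  87  87  88  89  88  87  86
   92 132 189 222 227 227 226 225 224 223]
 [228 228 228 228 223 195 142  97  82  83  84  87  87  87  88  87  86  85
   89 124 185 221 227 227 226 225 224 223]
 [228 228 228 227 222 189 132  91  81  83  85  86  86  88  88  87  86  85
   86 115 171 214 226 227 227 225 224 223]
 [228 229 228 228 222 185 125  88  81  82  84  86  87  87  87  87  86  85
   86 108 159 208 225 227 226 226 224 222]
 [225 227 227 226 219 180 119  82  81  83  83  85  86  86  86  87  86  85
   85 101 149 199 222 226 224 224 221 203]]
```

{"name": "send_rows", "arguments": {"targets": "0.01 0.001 0 0 0 0 0;0.025 0.002 0 0 0 0 0;0.038 0.0028 0 0 0 0 0;0.0418 0.0028 0 0 0 0 0;0.0418 0.0028 0.01 0 0 0 0;0.0418 0.0028 0.02 0 0 0 0;0.0418 0.0028 0.026 0 0 0 0;0.0418 0.0028 0.026 0 0 0 0;0.0418 0.0028 0.026 0 0 0 0"}}

```text
time_s: 6.0
ee_pos: [586.5, -33.6, 179.5]
ee_rot: [-179.9, -0.0, 90.0]
force: [1.1, -0.7, -0.7]
gripper_width: 10.9
gripper_force: 40.0
```

```bash
python3 - <<'E'
from workcell import env,eyes
from h import *
F=[]
for n in("scene","top","wrist"):
    f=eyes.grab_frame(n);pickle.dump(f,open(n+"3.pkl","wb"));F.append(f)
s=env.state();p=s["ee_pos"];print(s["time_s"],p,s["ee_rot"],s["force"])
a=lambda f,x,y,w,h,k:cv2.resize(np.clip(f["image"][y:y+h,x:x+w]*1.4,0,255).astype(np.uint8),None,fx=k,fy=k,interpolation=cv2.INTER_CUBIC)
cv2.imwrite("pics/c3.png",np.hstack([a(F[0],220,190,80,100,5),a(F[2],230,150,100,125,4)]))
print(proj(F[0],[p-[0,0,91],[586.7,-32,80]]),proj(F[2],[p-[0,0,91],[586.7,-32,80]]))
E
```

```text
6.15 [587.27480852 -33.5564008  180.7284112 ] [ 1.79959864e+02 -7.66831769e-04  8.99734522e+01] [ 0.08024637 -0.4629641  -0.93604064]
[[258.12775843 223.26401443]
 [258.84446446 226.52895487]] [[280.50945076 206.11359898]
 [279.90257809 201.67551578]]
```

View pics/c3.png

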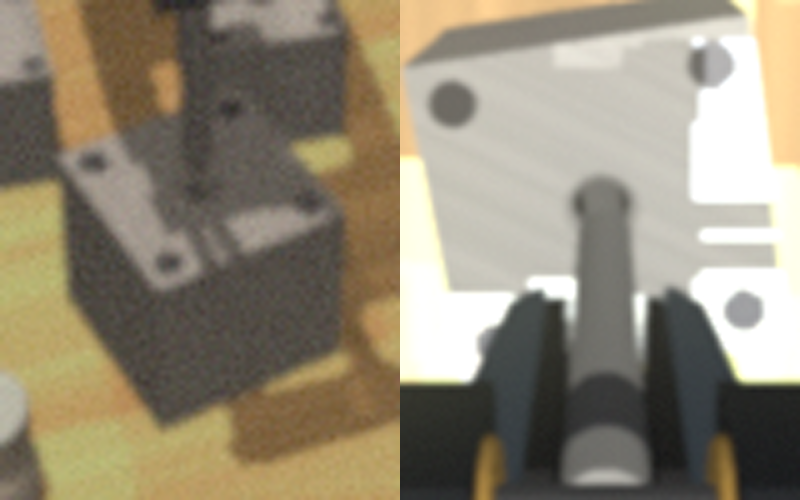

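The rod foot stands over the bore, within about 1 px sideways in the wrist crop and about 1.5 mm low in y. I'll correct that and start down.

{"name": "send_rows", "arguments": {"targets": "0.0014 -0.0005 0 0 0 0 0;0.0014 -0.0005 0.004 0 0 0 0;0.0014 -0.0005 0.008 0 0 0 0;0.0014 -0.0005 0.012 0 0 0 0;0.0014 -0.0005 0.015 0 0 0 0;0.0014 -0.0005 0.018 0 0 0 0;0.0014 -0.0005 0.018 0 0 0 0;0.0014 -0.0005 0.018 0 0 0 0"}}

```text
time_s: 6.82
ee_pos: [586.4, -31.7, 162.2]
ee_rot: [-180.0, -0.0, 90.0]
force: [0.3, 1.4, -1.2]
gripper_width: 10.8
gripper_force: 40.0
```

{"name": "send_rows", "arguments": {"targets": "0 0 0.0015 0 0 0 0;0 0 0.003 0 0 0 0;0 0 0.0045 0 0 0 0;0 0 0.006 0 0 0 0;0 0 0.0075 0 0 0 0;0 0 0.009 0 0 0 0"}}

```text
time_s: 7.32
ee_pos: [586.5, -31.7, 153.3]
ee_rot: [-180.0, -0.0, 90.0]
force: [0.4, 0.5, -0.8]
gripper_width: 10.6
gripper_force: 40.0
```

{"name": "send_rows", "arguments": {"targets": "0 0 0.001 0 0 0 0;0 0 0.002 0 0 0 0;0 0 0.003 0 0 0 0;0 0 0.004 0 0 0 0"}}

```text
time_s: 7.65
ee_pos: [586.6, -31.8, 149.8]
ee_rot: [180.0, 0.0, 90.0]
force: [-0.2, -0.1, 2.1]
gripper_width: 11.4
gripper_force: 40.0
```

{"name": "send_rows", "arguments": {"targets": "0 0 0.001 0 0 0 0;0 0 0.002 0 0 0 0;0 0 0.003 0 0 0 0;0 0 0.004 0 0 0 0"}}

```text
time_s: 7.98
ee_pos: [586.8, -31.8, 146.9]
ee_rot: [179.9, 0.0, 90.0]
force: [-2.7, -0.6, 7.8]
gripper_width: 11.0
gripper_force: 40.0
```

{"name": "send_rows", "arguments": {"targets": "0 0 0.001 0 0 0 0;0 0 0.002 0 0 0 0;0 0 0.003 0 0 0 0;0 0 0.004 0 0 0 0"}}

```text
time_s: 8.32
ee_pos: [586.7, -31.9, 142.5]
ee_rot: [179.9, 0.0, 90.0]
force: [-1.4, -0.1, 7.7]
gripper_width: 11.0
gripper_force: 40.0
```

{"name": "send_rows", "arguments": {"targets": "0 0 0.001 0 0 0 0;0 0 0.002 0 0 0 0;0 0 0.003 0 0 0 0;0 0 0.004 0 0 0 0"}}

```text
time_s: 8.65
ee_pos: [586.7, -31.9, 138.6]
ee_rot: [179.9, 0.0, 90.0]
force: [-1.6, 0.2, 3.8]
gripper_width: 11.3
gripper_force: 40.0
```

{"name": "send_rows", "arguments": {"targets": "0 0 0.0008 0 0 0 0;0 0 0.0016 0 0 0 0;0 0 0.0024 0 0 0 0;0 0 0.003 0 0 0 0"}}

```text
time_s: 8.98
ee_pos: [586.6, -31.9, 135.2]
ee_rot: [179.9, 0.0, 90.0]
force: [-1.6, -1.4, 7.7]
gripper_width: 10.9
gripper_force: 40.0
```

{"name": "send_rows", "arguments": {"targets": "0 0 0.0008 0 0 0 0;0 0 0.0016 0 0 0 0;0 0 0.0024 0 0 0 0;0 0 0.003 0 0 0 0"}}

```text
time_s: 9.32
ee_pos: [586.7, -31.9, 132.5]
ee_rot: [179.9, 0.0, 90.0]
force: [-1.8, 0.6, 9.9]
gripper_width: 11.3
gripper_force: 40.0
```

{"name": "send_rows", "arguments": {"targets": "0 0 0.0008 0 0 0 0;0 0 0.0016 0 0 0 0;0 0 0.0024 0 0 0 0;0 0 0.003 0 0 0 0"}}

```text
time_s: 9.65
ee_pos: [586.7, -31.9, 129.3]
ee_rot: [179.9, 0.0, 90.0]
force: [-1.1, -0.0, 3.6]
gripper_width: 10.9
gripper_force: 40.0
```

{"name": "send_rows", "arguments": {"targets": "0 0 0.0008 0 0 0 0;0 0 0.0016 0 0 0 0;0 0 0.0024 0 0 0 0;0 0 0.003 0 0 0 0"}}

```text
time_s: 9.98
ee_pos: [586.6, -31.9, 126.0]
ee_rot: [180.0, 0.0, 90.0]
force: [-1.5, 0.1, 6.6]
gripper_width: 10.8
gripper_force: 40.0
```

{"name": "send_rows", "arguments": {"targets": "0 0 0.0008 0 0 0 0;0 0 0.0016 0 0 0 0;0 0 0.0024 0 0 0 0;0 0 0.003 0 0 0 0"}}

```text
time_s: 10.32
ee_pos: [586.6, -31.9, 123.2]
ee_rot: [180.0, 0.0, 90.0]
force: [-1.2, -1.3, 5.3]
gripper_width: 10.9
gripper_force: 40.0
```

{"name": "send_rows", "arguments": {"targets": "0 0 0.0008 0 0 0 0;0 0 0.0016 0 0 0 0;0 0 0.0024 0 0 0 0;0 0 0.003 0 0 0 0"}}

```text
time_s: 10.65
ee_pos: [586.6, -31.9, 120.2]
ee_rot: [180.0, 0.0, 90.0]
force: [-2.0, -0.8, 8.2]
gripper_width: 10.7
gripper_force: 40.0
```

{"name": "send_rows", "arguments": {"targets": "0 0 0.0008 0 0 0 0;0 0 0.0016 0 0 0 0;0 0 0.0024 0 0 0 0;0 0 0.003 0 0 0 0"}}

```text
time_s: 10.98
ee_pos: [586.5, -31.9, 117.0]
ee_rot: [180.0, 0.0, 90.0]
force: [-1.7, -0.7, 5.7]
gripper_width: 10.9
gripper_force: 40.0
```

{"name": "send_rows", "arguments": {"targets": "0 0 0.0008 0 0 0 0;0 0 0.0016 0 0 0 0;0 0 0.0024 0 0 0 0;0 0 0.003 0 0 0 0"}}

```text
time_s: 11.32
ee_pos: [586.6, -31.9, 114.2]
ee_rot: [180.0, 0.0, 90.0]
force: [-3.2, -0.2, 8.1]
gripper_width: 10.7
gripper_force: 40.0
```

{"name": "send_rows", "arguments": {"targets": "0 0 0.0008 0 0 0 0;0 0 0.0016 0 0 0 0;0 0 0.0024 0 0 0 0;0 0 0.003 0 0 0 0"}}

```text
time_s: 11.65
ee_pos: [586.6, -31.9, 111.5]
ee_rot: [180.0, 0.0, 90.0]
force: [-2.2, 0.2, 7.6]
gripper_width: 11.0
gripper_force: 40.0
```

{"name": "send_rows", "arguments": {"targets": "0 0 0.0008 0 0 0 0;0 0 0.0016 0 0 0 0;0 0 0.0024 0 0 0 0;0 0 0.003 0 0 0 0"}}

```text
time_s: 11.98
ee_pos: [586.9, -31.9, 110.4]
ee_rot: [179.9, 0.0, 90.0]
force: [-5.4, 0.6, 21.1]
gripper_width: 10.9
gripper_force: 40.0
```

{"name": "send_rows", "arguments": {"targets": "0 0 0.0003 0 0 0 0;0 0 0.0003 0 0 0 0;0 0 0.0003 0 0 0 0"}}

```text
time_s: 12.23
ee_pos: [586.9, -31.9, 110.4]
ee_rot: [179.9, 0.0, 90.0]
force: [-4.9, -0.7, 19.4]
gripper_width: 11.2
gripper_force: 40.0
```

{"name": "send_rows", "arguments": {"targets": "0 0 -0.0012 0 0 0 0;0 0 -0.0012 0 0 0 0;0 0 -0.0012 0 0 0 50;0 0 -0.0012 0 0 0 50;0 0 -0.0012 0 0 0 50;0 0 -0.0012 0 0 0 50;0 0 -0.0012 0 0 0 50;0 0 -0.0012 0 0 0 50;0 0 -0.0012 0 0 0 50;0 0 -0.0012 0 0 0 50"}}

```text
time_s: 13.07
ee_pos: [586.5, -31.7, 108.2]
ee_rot: [-180.0, -0.0, 90.0]
force: [0.2, 0.0, 0.2]
gripper_width: 45.5
gripper_force: 0.0
```

{"name": "send_rows", "arguments": {"targets": "0 0 -0.01 0 0 0 50;0 0 -0.03 0 0 0 50;0 0 -0.05 0 0 0 50;0 0 -0.08 0 0 0 50;0 0 -0.11 0 0 0 50;0 0 -0.11 0 0 0 50;0 0 -0.11 0 0 0 50"}}

```text
time_s: 13.65
ee_pos: [587.6, -31.8, 221.2]
ee_rot: [179.7, 0.0, 90.0]
force: [0.5, 0.1, -0.8]
gripper_width: 45.5
gripper_force: 0.0
```

```bash
python3 - <<'E'
from workcell import env,eyes
from h import *
f=eyes.grab_frame("wrist");pickle.dump(f,open("w4.pkl","wb"));cv2.imwrite("pics/w4.png",np.clip(f["image"]*1.3,0,255).astype(np.uint8))
g=eyes.grab_frame("scene");pickle.dump(g,open("s4.pkl","wb"))
s=env.state();print(s["time_s"],s["ee_pos"],s["ee_rot"])
# rod top predicted, gauge bar
print(proj(f,[[586.7,-32,149]]),proj(g,[[586.7,-32,149]]))
go(env,[528,-251,250],180)
E
```

```text
13.75 [585.94826777 -31.71428544 218.0457192 ] [-1.79950368e+02 -9.23488754e-03  9.00081677e+01]
[[278.8460841  212.35754676]] [[258.51788757 199.17438658]]
shift m [-0.2193 -0.058  -0.0319] turn [-3.000e-02 -5.000e-02 -8.999e+01]
```

View pics/w4.png

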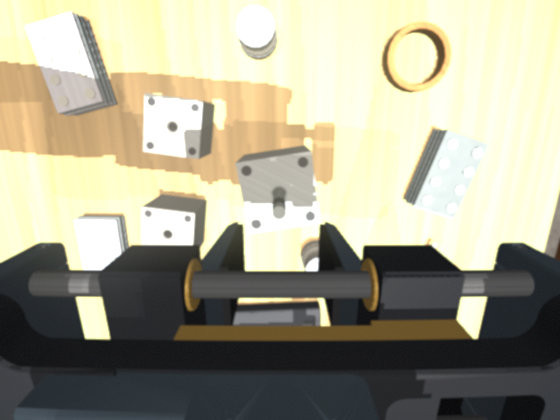

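The wrist view shows the rod standing in the bore with its top at about (279,207), close to the predicted (279,212). Now to the gauge.

{"name": "send_rows", "arguments": {"targets": "-0.02 -0.005 -0.02 0 0 -7 50;-0.05 -0.013 -0.032 0 0 -14 50;-0.08 -0.021 -0.032 0 0 -21 50;-0.11 -0.029 -0.032 0 0 -28 50;-0.14 -0.037 -0.032 0 0 -35 50;-0.17 -0.045 -0.032 0 0 -42 50;-0.2 -0.053 -0.032 0 0 -49 50;-0.2193 -0.058 -0.032 0 0 -56 50;-0.2193 -0.058 -0.032 0 0 -63 50;-0.2193 -0.058 -0.032 0 0 -70 50;-0.2193 -0.058 -0.032 0 0 -77 50;-0.2193 -0.058 -0.032 0 0 -84 50"}}

```text
time_s: 14.75
ee_pos: [527.6, -251.0, 248.5]
ee_rot: [179.9, -0.2, 174.3]
force: [-0.0, -0.1, 0.3]
gripper_width: 45.3
gripper_force: 0.0
```

{"name": "send_rows", "arguments": {"targets": "0 0 0 0 0 -6 50;0 0 0 0 0 -6 50;0 0 0 0 0 -6 50"}}

```text
time_s: 15.0
ee_pos: [528.0, -250.8, 249.0]
ee_rot: [179.9, -0.1, 179.9]
force: [-0.9, 1.1, -0.8]
gripper_width: 45.6
gripper_force: 0.0
```

```bash
python3 - <<'E'
from workcell import env,eyes
from h import *
f=eyes.grab_frame("wrist");pickle.dump(f,open("w5.pkl","wb"));cv2.imwrite("pics/w5.png",np.clip(f["image"]*1.5,0,255).astype(np.uint8))
s=env.state();print(s["time_s"],s["ee_pos"],s["ee_rot"],f["eye"],f["attitude"])
for z in(100,110,120):print(proj(f,[[511,-251,z],[528,-251,z],[580,-251,z]]).round(1).tolist())
E
```

```text
15.05 [ 528.11733056 -250.86047439  249.30925485] [ 1.79941656e+02 -1.04994247e-01  1.79862526e+02] [ 453.16534035 -252.17637665  419.35706837] [-1.54439794e+01 -7.09121098e-02  8.97640289e+01]
[[281.9, 177.3], [282.0, 192.6], [282.1, 236.9]]
[[282.0, 179.0], [282.0, 194.7], [282.2, 240.2]]
[[282.0, 180.8], [282.0, 197.0], [282.2, 243.8]]
```

View pics/w5.png

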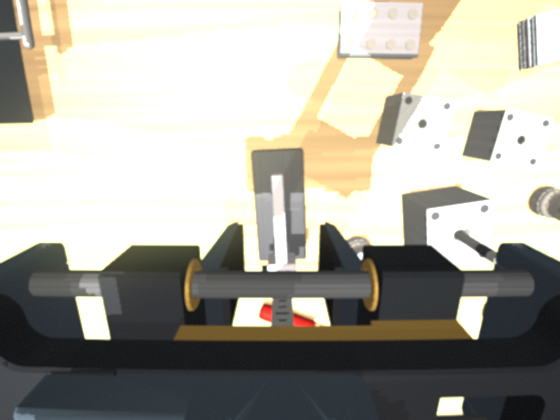

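The arm's free end is at about (277.5,176) and the bar runs down to about (281,265). I'll measure its edges.

```bash
python3 - <<'E'
from workcell import env
from h import *
f=pickle.load(open("w5.pkl","rb"));g=cv2.cvtColor(f["image"],cv2.COLOR_BGR2GRAY).astype(float)
C=[]
for r in range(180,232,6):
    l=g[r-1:r+2,262:298].mean(0);d=np.diff(l);a=262.5+np.argmax(d);b=262.5+np.argmin(d);print(r,a,b,b-a);C.append(((a+b)/2,r))
print(g[168:184,277])
for z in(100,105,115):
    P=plane(f,C,z);k=np.polyfit(P[:,0],P[:,1],1);w=plane(f,[(C[2][0]-6,C[2][1]),(C[2][0]+6,C[2][1])],z)
    print(z,P[[0,-1]].round(1).tolist(),"yaw",np.degrees(np.arctan(k[0])),"y at 528",np.polyval(k,528),"end",plane(f,[(277.5,176)],z),"mm/12px",w[1,1]-w[0,1])
E
```

```text
180 270.5 282.5 12.0
186 271.5 282.5 11.0
192 271.5 283.5 12.0
198 289.5 283.5 -6.0
204 272.5 283.5 11.0
210 272.5 284.5 12.0
216 273.5 284.5 11.0
222 273.5 284.5 11.0
228 273.5 285.5 12.0
[ 87.  87.  87.  87.  89.  96. 114. 145. 174. 185. 184. 183. 182. 180.
 176. 174.]
100 [[514.0, -256.9, 100.0], [569.2, -253.9, 100.0]] yaw 1.5806614163465742 y at 528 -254.6206167791666 end [[ 509.5890682  -255.76130708  100.        ]] mm/12px 13.153961507231259
105 [[513.0, -256.8, 105.0], [567.4, -253.9, 105.0]] yaw 1.5806614163466508 y at 528 -254.5500173768535 end [[ 508.70567257 -255.70517978  105.        ]] mm/12px 12.948017083106208
115 [[511.1, -256.7, 115.0], [563.7, -253.8, 115.0]] yaw 1.5806614163465296 y at 528 -254.40881857222726 end [[ 506.9388813  -255.59292516  115.        ]] mm/12px 12.53612823485605
```

{"name": "send_rows", "arguments": {"targets": "0.001 -0.0052 0.01 0 0 -2.5 50;0.001 -0.0052 0.035 0 0 -2.5 50;0.001 -0.0052 0.06 0 0 -2.5 50;0.001 -0.0052 0.085 0 0 -2.5 50;0.001 -0.0052 0.11 0 0 -2.5 50;0.001 -0.0052 0.13 0 0 -2.5 50;0.001 -0.0052 0.15 0 0 -2.5 50;0.001 -0.0052 0.16 0 0 -2.5 50;0.001 -0.0052 0.167 0 0 -2.5 50;0.001 -0.0052 0.167 0 0 -2.5 50;0.001 -0.0052 0.167 0 0 -2.5 50"}}

```text
time_s: 15.97
ee_pos: [528.0, -256.4, 83.8]
ee_rot: [-180.0, 0.0, -177.5]
force: [0.0, -0.1, 0.3]
gripper_width: 45.3
gripper_force: 0.0
```

{"name": "send_rows", "arguments": {"targets": "0 0 0 0 0 0 0;0 0 0 0 0 0 0;0 0 0 0 0 0 0;0 0 0 0 0 0 0;0 0 0 0 0 0 0;0 0 0 0 0 0 0;0 0 0 0 0 0 0;0 0 0 0 0 0 0;0 0 0 0 0 0 0;0 0 0 0 0 0 0", "grip_force": 20}}

```text
time_s: 16.8
ee_pos: [527.6, -254.4, 83.6]
ee_rot: [179.8, 0.0, -177.5]
force: [-0.5, 5.2, 3.0]
gripper_width: 11.7
gripper_force: 20.0
```

{"name": "send_rows", "arguments": {"targets": "0 0.0016 0 0 0 0 0;0 0.0016 -0.005 0 0 0 0;0 0.0016 -0.01 0 0 0 0;0 0.0016 -0.016 0 0 0 0;0 0.0016 -0.022 0 0 0 0;0 0.0016 -0.028 0 0 0 0;0 0.0016 -0.034 0 0 0 0;0 0.0016 -0.04 0 0 0 0;0 0.0016 -0.046 0 0 0 0;0 0.0016 -0.052 0 0 0 0;0 0.0016 -0.055 0 0 0 0;0 0.0016 -0.055 0 0 0 0"}}

```text
time_s: 17.8
ee_pos: [527.6, -254.4, 139.6]
ee_rot: [180.0, 0.0, -177.5]
force: [1.7, 3.2, 1.1]
gripper_width: 11.7
gripper_force: 20.0
```

{"name": "send_rows", "arguments": {"targets": "0 0 0 0 0 0 0;0 0 0 0 0 0 35;0 0 0 0 0 0 35;0 0 0 0 0 0 35;0 0 0 0 0 0 35;0 0 0 0 0 0 35;0 0 -0.02 0 0 0 35;0 0 -0.045 0 0 0 0;0 0 -0.055 0 0 0 0;0 0 -0.055 0 0 0 0;0 0 -0.055 0 0 0 0;0 0 -0.055 0 0 0 0"}}

```text
time_s: 18.8
ee_pos: [526.7, -254.3, 192.0]
ee_rot: [179.9, -0.1, -177.5]
force: [0.5, -0.5, -0.7]
gripper_width: 1.6
gripper_force: 0.0
```

```bash
python3 - <<'E'
from workcell import env,eyes
from h import *
f=eyes.grab_frame("scene");pickle.dump(f,open("s6.pkl","wb"));t=eyes.grab_frame("top");pickle.dump(t,open("t6.pkl","wb"))
s=env.state();print(s["time_s"],s["ee_pos"],s["ee_rot"],s["gripper_width"])
a=lambda f,x,y,w,h,k:cv2.resize(np.clip(f["image"][y:y+h,x:x+w]*1.6,0,255).astype(np.uint8),None,fx=k,fy=k,interpolation=cv2.INTER_CUBIC)
cv2.imwrite("pics/c6.png",np.hstack([a(f,105,180,80,110,5),a(f,220,180,80,110,5)]))
for z in(145,149,153):print(z,proj(f,[[586.7,-32,z]]).round(1),proj(f,[[526,-254.5,z]]).round(1))
E
```

```text
18.9 [ 526.7276004  -254.32767364  191.80847492] [ 1.79920245e+02 -1.39976850e-01 -1.77490852e+02] 0.3633332699475026
145 [[258.5 200.8]] [[126.3 209.6]]
149 [[258.5 199.2]] [[125.8 207.9]]
153 [[258.5 197.5]] [[125.3 206.2]]
```

View pics/c6.png

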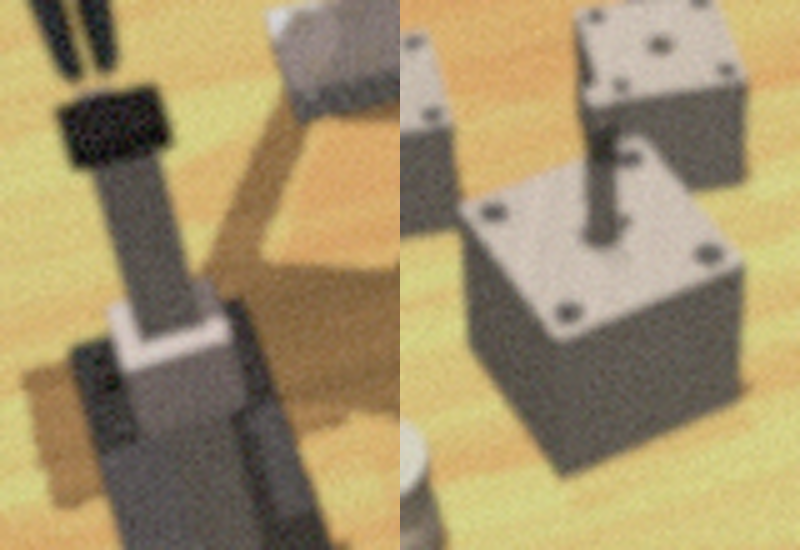

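The carriage is up, and the rod's top sits at about row 199 in the scene view, matching the 149 mm height. Now I press the arm down with the closed fingertips to 149 mm.

{"name": "send_rows", "arguments": {"targets": "0 0 0.01 0 0 0 0;0 0 0.02 0 0 0 0;0 0 0.025 0 0 0 0;0 0 0.028 0 0 0 0;0 0 0.031 0 0 0 0;0 0 0.034 0 0 0 0;0 0 0.036 0 0 0 0;0 0 0.038 0 0 0 0;0 0 0.039 0 0 0 0;0 0 0.039 0 0 0 0"}}

```text
time_s: 19.73
ee_pos: [527.5, -254.7, 154.6]
ee_rot: [-180.0, 0.0, -177.5]
force: [-0.7, -0.2, 2.6]
gripper_width: 0.4
gripper_force: 1.2
```

{"name": "send_rows", "arguments": {"targets": "0 0 0.001 0 0 0 0;0 0 0.002 0 0 0 0;0 0 0.003 0 0 0 0;0 0 0.004 0 0 0 0;0 0 0.005 0 0 0 0;0 0 0.005 0 0 0 0;0 0 0.005 0 0 0 0"}}

```text
time_s: 20.32
ee_pos: [527.5, -254.7, 149.1]
ee_rot: [180.0, -0.0, -177.5]
force: [-0.7, 0.3, 2.8]
gripper_width: 0.4
gripper_force: 1.0
```

{"name": "send_rows", "arguments": {"targets": "0 0 -0.01 0 0 0 0;0 0 -0.03 0 0 0 0;0 0 -0.06 0 0 0 0;0 0 -0.09 0 0 0 0;0.06 0 -0.1 0 0 0 0;0.1 0 -0.1 0 0 0 0;0.12 0 -0.1 0 0 0 0;0.12 0 -0.1 0 0 0 0;0.12 0 -0.1 0 0 0 0"}}

```text
time_s: 21.07
ee_pos: [406.5, -260.0, 250.3]
ee_rot: [-179.9, 0.1, -177.6]
force: [0.1, -0.1, -0.3]
gripper_width: 0.4
gripper_force: 0.0
```

```bash
python3 - <<'E'
from workcell import env,eyes
from h import *
F=[eyes.grab_frame(n) for n in("scene","top","wrist")]
s=env.state();print(s["time_s"],s["ee_pos"],s["force"])
a=lambda f,x,y,w,h,k:cv2.resize(np.clip(f["image"][y:y+h,x:x+w]*1.5,0,255).astype(np.uint8),None,fx=k,fy=k,interpolation=cv2.INTER_CUBIC)
cv2.imwrite("pics/c7.png",np.hstack([np.vstack([a(F[0],100,190,80,60,5),a(F[0],235,180,80,60,5)]),np.vstack([a(F[1],350,170,80,60,5),a(F[1],255,170,80,60,5)])]))
# expected: arm end-centre at z149, carriage mast, rod top
Q=[[510,-255.5,149],[527,-254.5,149],[586.7,-32,149],[586.7,-32,145],[586.7,-32,153]]
print("scene",((proj(F[0],Q))).round(1).tolist());print("top",proj(F[1],Q).round(1).tolist())
E
```

```text
21.2167 [ 408.71163888 -260.19861965  249.52814931] [ 0.83662794 -0.32366563  0.74794826]
scene [[123.8, 202.2], [125.9, 208.2], [258.5, 199.2], [258.5, 200.8], [258.5, 197.5]]
top [[396.0, 241.0], [395.4, 232.9], [288.7, 202.4], [288.6, 202.8], [288.8, 202.1]]
```

View pics/c7.png

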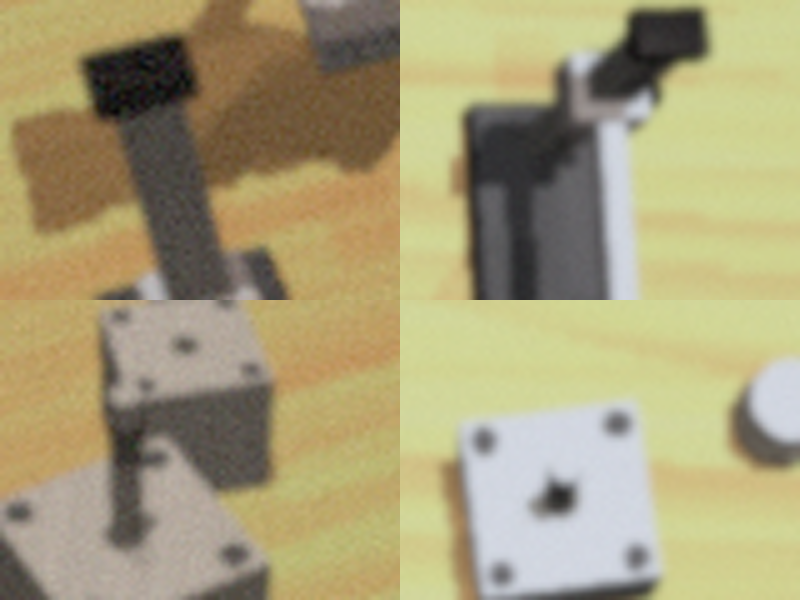

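The arm and rod heights look consistent. Rod top is at about row 199 in the scene view, though that is only good to about 3 mm. I'll confirm the rod top's height with a light fingertip touch.

{"name": "send_rows", "arguments": {"targets": "-0.019 0.022 0 0 0 0 0;-0.038 0.044 0 0 0 0 0;-0.06 0.07 0 0 0 0 0;-0.085 0.1 0 0 0 0 0;-0.11 0.13 0 0 0 0 0;-0.136 0.16 0 0 0 0 0;-0.162 0.19 0 0 0 0 0;-0.18 0.211 0.02 0 0 0 0;-0.1878 0.22 0.045 0 0 0 0;-0.1878 0.22 0.07 0 0 0 0;-0.1878 0.22 0.085 0 0 0 0;-0.1878 0.22 0.085 0 0 0 0"}}

```text
time_s: 22.22
ee_pos: [584.4, -30.5, 159.7]
ee_rot: [179.9, -0.5, -177.4]
force: [-1.0, -1.0, -0.4]
gripper_width: 0.2
gripper_force: 0.0
```

{"name": "send_rows", "arguments": {"targets": "0 0 0.002 0 0 0 0;0 0 0.004 0 0 0 0;0 0 0.006 0 0 0 0;0 0 0.008 0 0 0 0;0 0 0.009 0 0 0 0;0 0 0.009 0 0 0 0"}}

```text
time_s: 22.72
ee_pos: [585.6, -32.1, 155.7]
ee_rot: [180.0, 0.0, -177.5]
force: [-1.3, -0.2, -0.3]
gripper_width: 0.5
gripper_force: 0.0
```

{"name": "send_rows", "arguments": {"targets": "0 0 0.001 0 0 0 0;0 0 0.002 0 0 0 0;0 0 0.003 0 0 0 0;0 0 0.004 0 0 0 0;0 0 0.005 0 0 0 0;0 0 0.005 0 0 0 0"}}

```text
time_s: 23.22
ee_pos: [585.7, -31.9, 150.4]
ee_rot: [180.0, 0.0, -177.5]
force: [-0.2, 0.3, 0.1]
gripper_width: 0.1
gripper_force: 0.2
```

{"name": "send_rows", "arguments": {"targets": "0 0 0.0005 0 0 0 0;0 0 0.001 0 0 0 0;0 0 0.0015 0 0 0 0;0 0 0.002 0 0 0 0;0 0 0.002 0 0 0 0"}}

```text
time_s: 23.63
ee_pos: [586.1, -32.0, 149.9]
ee_rot: [-180.0, 0.1, -177.5]
force: [-2.2, 0.4, 7.6]
gripper_width: 0.1
gripper_force: 3.7
```

{"name": "send_rows", "arguments": {"targets": "0 0 0.0005 0 0 0 0;0 0 0.001 0 0 0 0;0 0 0.001 0 0 0 0"}}

```text
time_s: 23.88
ee_pos: [586.4, -32.1, 149.5]
ee_rot: [-180.0, 0.2, -177.5]
force: [-2.1, -0.5, 9.5]
gripper_width: 0.9
gripper_force: 5.2
```

{"name": "send_rows", "arguments": {"targets": "0 0 0.0005 0 0 0 0;0 0 0.001 0 0 0 0;0 0 0.001 0 0 0 0;0 0 0.001 0 0 0 0"}}

```text
time_s: 24.22
ee_pos: [586.7, -32.2, 149.2]
ee_rot: [-180.0, 0.2, -177.5]
force: [-2.7, -0.1, 12.4]
gripper_width: 0.6
gripper_force: 6.6
```

{"name": "send_rows", "arguments": {"targets": "0 0 -0.005 0 0 0 0;0 0 -0.02 0 0 0 0;0 0 -0.05 0 0 0 0;0 0 -0.08 0 0 0 0;0.02 0 -0.1 0 0 0 0;0.05 0 -0.1 0 0 0 0;0.05 0 -0.1 0 0 0 0;0.05 0 -0.1 0 0 0 0;0.05 0 -0.1 0 0 0 0"}}

```text
time_s: 24.97
ee_pos: [535.9, -34.1, 246.1]
ee_rot: [180.0, 0.0, -177.5]
force: [1.0, 0.4, 0.3]
gripper_width: 0.1
gripper_force: 0.0
```

```bash
python3 -c "
from workcell import env
s=env.state();print(s['time_s'],s['ee_pos'],s['force']);print(env.job_done())"
```

```text
24.9667 [535.87821321 -34.08690281 246.08392881] [1.04200629 0.41782718 0.2912023 ]
the job is handed in; nothing more can be done
None
```

The job is handed in, verdict not reported back: the long rod stands bottomed in a bore about 61 mm deep, its top touched at about 149–150 mm, and the gauge arm's top face is set and released at about 149 mm.

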